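# Put the plaster head away behind the sliding door

## Robot

A 6-joint arm with a two-finger parallel gripper is mounted at the origin on the work surface. World frame = base frame: x ahead of the robot, y to its left, z up, the work surface at z = 0. Lengths are in m, angles in degrees, forces in N, time in s.
With the tool pointing down it reaches from about 0.35 to 0.875 m from the base axis. Payload 4.2 kg.
Tool frame: the origin (TCP) lies midway between the tips of the shut fingers; the grasp point (between the pads) lies 19 mm behind it; z points along the fingers, y is the line along which they close (so a half turn about z gives the same grasp; the last joint's range is limited). The gripper opens to 85 mm and grips with 20 to 120 N. Pads are 22 mm wide; open, the fingers measure 114 mm over their backs; the gripper's body (76 mm by 85 mm) begins 54 mm behind the grasp point. The pads swing forward as they close: fully open they stand 13 mm farther back than shut.
Start: joints at [82.082, 22.042, 0.453, 0, -68.411, -14.817], TCP at [0.242, 0.576, 0.231] pointing down, gripper open.
Joint ranges: [-179.83, 179.83], [-69.29, 118.12], [-61.27, 80.66], [-181.25, 117.63], [-171.15, -9.14], [-177.46, 177.46]. Speed limits (degrees/s): [159.86, 159.86, 180, 180, 180, 180].

## Interface

Orientations are given as [roll, pitch, yaw] about the fixed x, y, z axes, in that order (R = Rz(yaw) Ry(pitch) Rx(roll)).
In Python, from rig import arm gives the robot as it stands.
- The arm moves only by the tool arm_command, never from a script. Its argument "deltas" is one flat list of numbers, 4 for each row, row after row: the shift along the tool's x, y, z in mm, then the turn about the tool's z in rad. In form: [dx, dy, dz, roll, dx, dy, dz, roll, ...]. A call has 1 to 20 rows; each row shifts and turns the commanded pose from where the row before left it, along the tool's axes as they then stand; what a row does not reach is not made up. A row lasts 1/12 s, in which the tool goes at most 41.7 mm and 7.16 degrees, less where a joint would pass 70% of its speed; a pose out of reach is approached as far as the arm can. A call with a gripper value outside its range is refused whole. "hand" is the closure, from 0 (fully open) to 1 (shut), set as the call begins (left out, the last holds). The fingers move at their own pace and stop on an object; the grip force is fixed at half the most. Time passes only in rows, so rows that do not move let the fingers close. It gives the time, the measured TCP pose, the force, the opening and the grip force at its end, in the units of the state.
- arm.state(): the state, without advancing time (a new reading comes with each control period).
- arm.read_camera(name): name is "side" or "top"; returns a dict with "frame" (480x640x3 uint8, blue, green, red), "z_map" (480x640 float32, m along the optical axis (not along the pixel's ray), 0 where there is no reading), "fov_y" (degrees; the focal length in pixels is half the picture's height over the tangent of half this angle, whatever the lens; pixels are square), "cx", "cy" (the principal point, pixels), "view" (4x4, takes a point from world to camera coordinates). Camera axes: x right, y down, z forward; pixel columns grow to the right and rows downward; lengths in m; the calibration is good to about 2 mm. A picture is of the moment at which its call begins.
- arm.sign_off(): hands the job in; it is judged then, once.
The state is a dict: "time_s": time; "joint_pos": joint angles; "qvel": joint speeds; "effort": joint torques, N m; "position": TCP position; "eef_rot": TCP orientation; "contact_force": force on the tool from outside, world axes, zero at the start; "moment": the same for the moment, N m; "grip_width": finger opening in m; "finger_force": force on a finger pad.
Only numpy, scipy, OpenCV 4.12 (cv2) and the standard library are available. Lean on these libraries where they do the work, as an engineer would, in place of code of your own. Each camera call takes 0.05 s, during which the arm holds its last target. There are 200 camera calls.

## Task

Put the small plaster head away in the sloping case: slide the clear door over the compartment with the empty padded plinth all the way open across its neighbour, stand the head upright in the middle of the plinth without dropping it, then slide that door fully shut again. Leave the other door as it is, and do not disturb the other things on the bench.

Things in the scene. Friction and masses are not known exactly. Their poses are not given: they have to be found in the camera images.
- case: fixed dark wooden case, 540 wide (y) x 250 deep (x); origin: centre of its underside, x to its tall back (away from the robot), y to its left end. Top slopes 22 degrees: 87 high in front, 138 mid-depth, 189 at the back. Walls and floor 12 thick; a 67 high partition at y = 0 parts a left (+y) and a right (-y) compartment, 255 x 226 each. Two clear doors on a double track close the slope
- left_door (a joint): outer clear door over the left compartment, 270 wide, 5 thick, upper face 16 above the slope line; slides along the case's y, in m: 0 = shut against the left end, grows towards the right end as it passes over its neighbour, stop at 0.18; starts 0 to 0.02 ajar. About 2 N of friction; stays where it is left
- right_door (a joint): inner clear door over the right compartment, 270 wide, 5 thick, upper face 7 above the slope line; slides along the case's y, in m: 0 = shut against the right end, grows towards the left end as it passes beneath its neighbour, stop at 0.18; starts 0 to 0.02 ajar. About 2 N of friction; stays where it is left
- left_pull (a point): centre of the grip bar of the left door's bow handle: steel bar 12 wide (case y), 14 deep, 90 long, running up the slope, 42 above its door's mid-plane on two posts 66 apart in the clear. Shut, it lies at x = -0.02, y = +0.243, z = 0.19 in the case's frame; moves with the door
- right_pull (a point): the same on the right door. Shut, it lies at x = -0.02, y = -0.243, z = 0.18 in the case's frame; it moves with the door
- head: loose plaster head on a round foot, 75 tall, 0.12 to 0.2 kg, upright on the bench right of the case; origin: centre of its underside, z up. Foot 52 across and 10 high, neck 28 across, head 44 across with upright sides from 40 to 58 above the underside (grip there), rounded top, small nose on one side
- plinth: empty padded plinth, a fixed square 90 x 90 x 20 wooden block with a grey felt top, on the floor of one of the two compartments (the left or the right, 0.16 to 0.18 from the middle of the case); origin at the centre of its underside, 12 above the bench; the other compartment is full of stored plaster heads in a tray
- plinth_top (a point): centre of the plinth's felt top, where the underside of the head is to stand, 32 above the bench
- urn: bystander: loose plaster urn, 78 tall and 62 across, narrow foot, flared mouth, no face; stands near the head and may trade places with it; origin at the centre of its underside
- bottle: bystander: white bottle, 60 across, 150 tall, beyond the head and urn; origin at the centre of its underside
- jar: bystander: amber jar, 58 across, 80 tall, nearer the robot than the head and urn; origin at the centre of its underside
- mug: bystander: white mug, 80 across, 90 tall, left of the case; origin at the centre of its underside
- carton: bystander: cardboard carton, 100 x 70 x 60 tall, left of the case; origin at the centre of its underside
- hammer: bystander: hammer lying on the bench at the far right; origin under its middle
- brush: bystander: brush lying on the bench near the robot at the left; origin under its middle
Not all that is in view belongs to the job. What is shaped like the head but purple or yellow is not meant.

How it is judged (in metres and radians):
On the way, in this order (a step that is already met when the one before it is completed fails the run):
1. the door over the plinth's compartment is slid open across its neighbour, by at least 150 mm (((y of plinth_top in the frame of case above 0 m and value of joint left_door above 0.15 m) or (y of plinth_top in the frame of case below 0 m and value of joint right_door above 0.15 m))), for 0.2 s.
2. the head stands upright on the plinth, let go (horizontal distance between head and plinth_top below 0.022 m and angle between head's own z axis and vertical below 0.1 rad and z of head in the frame of plinth_top below 0.006 m and contact force between head and plinth above 0.3 N and contact force between the fingers and head below 0.05 N and linear speed of head below 0.03 m/s), for 0.2 s.
At the end, for the whole second after the job is handed in: The head stands upright (within 0.1 rad) and at rest on the plinth, released, its centre within 22 mm of the plinth's centre, and the door over that compartment is shut to within 8 mm (all of step 2 and ((y of plinth_top in the frame of case above 0 m and value of joint left_door below 0.008 m) or (y of plinth_top in the frame of case below 0 m and value of joint right_door below 0.008 m))); the robot touches nothing.
It fails at once if the head is dropped or thrown: it moves faster than 0.6 m/s while no finger touches it (linear speed of head above 0.6 m/s and contact force between the fingers and head below 0.05 N).
It fails at once if the other door is moved by more than 20 mm ((y of plinth_top in the frame of case above 0 m and distance of right_pull from where it was at the start of the episode above 0.02 m) or (y of plinth_top in the frame of case below 0 m and distance of left_pull from where it was at the start of the episode above 0.02 m)).
It fails at once if a bystander is moved by more than 30 mm (distance of any of urn, bottle, jar, mug, carton, hammer, brush from where it was at the start of the episode above 0.03 m).
It also fails if it takes over 72 s, if anything falls off the work surface, if the arm or the gripper's body presses on something with over 40 N, if the wrist force passes 120 N, or if a joint passes its speed limit or range.

## Working session

There is one attempt and no reset: what is moved stays moved. The work goes in short steps, Python scripts to look and compute and a tool call to move; the robot and the scene stay as the last step left them, time stands still between calls to the robot, and variables do not carry over. Pictures are saved under pics/ and viewed, at most 10 in all, crops included, and the job is handed in when it is done.

Besides the shell and the picture viewer there is one more tool, called after "Emit:" by a JSON object that holds its "name" and its "arguments", one argument or row to a line. arm_command: Moves the arm, as the interface text tells. Its arguments: {"type":"object","properties":{"deltas":{"type":"array"},"hand":{"type":"number"}},"required":["deltas"]}

```bash
mkdir -p pics; ls; cat > h.py <<'E'
import numpy as np, cv2
from rig import arm
def cam(n):
    d=arm.read_camera(n); d['f']=240/np.tan(np.radians(d['fov_y'])/2); d['inv']=np.linalg.inv(np.array(d['view'])); return d
def ray(d,u,v):
    r=d['inv'][:3,:3]@np.array([(u-d['cx'])/d['f'],(v-d['cy'])/d['f'],1]); return d['inv'][:3,3],r
def onz(d,u,v,z):
    o,r=ray(d,u,v); return o+r*(z-o[2])/r[2]
def cloud(d):
    v,u=np.mgrid[0:480,0:640]; z=d['z_map']
    p=np.stack([(u-d['cx'])/d['f']*z,(v-d['cy'])/d['f']*z,z],-1)
    return p@d['inv'][:3,:3].T+d['inv'][:3,3]
E
python3 - <<'E'
from h import *
for n in('side','top'):
    d=cam(n); cv2.imwrite(f'pics/{n}0.png',d['frame']); np.savez(f'{n}0.npz',**d)
    print(n,d['inv'].round(3).tolist(),d['f'])
print(arm.state())
E
```

```text
pics
side [[0.745, -0.372, 0.553, -0.222], [-0.666, -0.384, 0.639, -0.843], [-0.025, -0.845, -0.535, 0.833], [0.0, 0.0, 0.0, 1.0]] 433.53415690966057
top [[-0.015, -0.997, 0.069, 0.41], [-1.0, 0.015, -0.0, 0.017], [-0.001, -0.069, -0.998, 1.791], [0.0, 0.0, 0.0, 1.0]] 520.3428091220355
{'time_s': 0.1, 'joint_pos': array([ 8.20811685e+01,  2.20885235e+01,  3.87392430e-01, -2.62650120e-02,
       -6.84118456e+01, -1.48160921e+01]), 'qvel': array([-0.02305876, -0.08010944,  0.1522224 ,  0.09775364, -0.08262965,
        0.011191  ]), 'effort': array([-3.74134625e-04, -3.93317449e+01,  1.88930529e+01,  4.19793919e+00,
       -2.58117347e-03,  2.11194092e-06]), 'position': array([0.24132438, 0.57596014, 0.23030421]), 'eef_rot': array([ 1.79884537e+02, -5.29848357e-03, -2.27446061e+01]), 'contact_force': array([-1.23104874,  0.55091137, -0.26150171]), 'moment': array([-0.03726419, -0.02816107,  0.0055208 ]), 'finger_force': 0.0, 'grip_width': 0.08508389279398192}
```

View pics/side0.png

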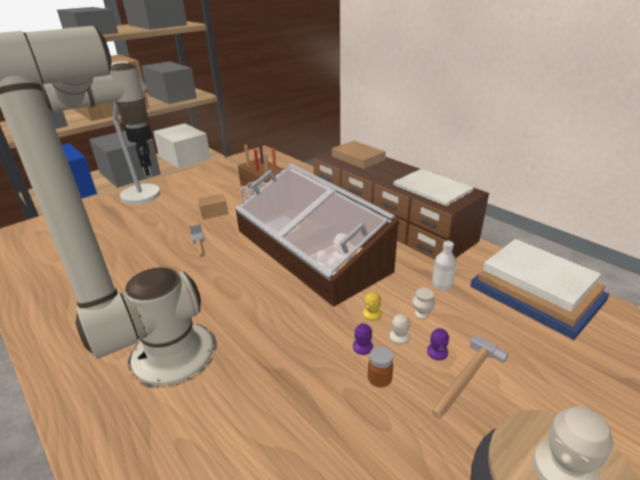

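View pics/top0.png

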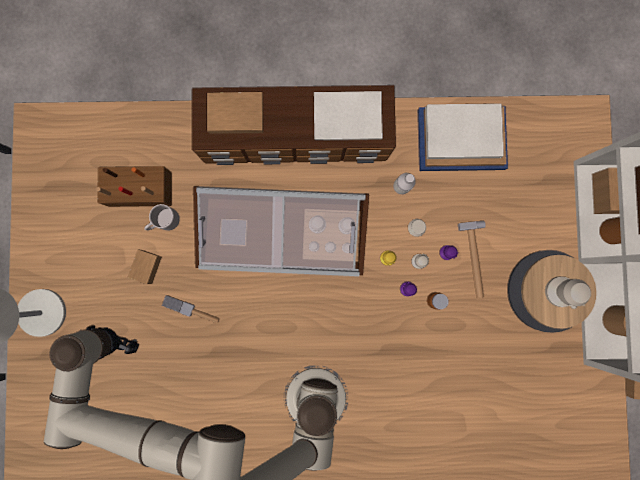

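The top view shows the plinth in the left compartment at (233,232), the left handle at about (202,231), the head at (421,261), the urn at (417,227), and decoys at (389,258), (408,289) and (449,252). The stored heads are in the right compartment, so the left door is the one to open.

```bash
python3 - <<'E'
from h import *
L=lambda n:{k:v for k,v in np.load(n+'0.npz').items()}
d=L('top'); s=L('side')
P=cloud(d)
reg=np.zeros((480,640),bool); reg[182:280,188:372]=1
m=reg&(P[...,2]>0.06)&(P[...,2]<0.3)
q=P[m]; 
r=cv2.minAreaRect((q[:,:2]*1000).astype(np.float32)); print('case rect',r,cv2.boxPoints(r)/1000)
# side-plane heights
for u in (205,233,260,300,345):
    print(u,[tuple(P[v,u].round(3)) for v in (190,200,231,260,268)])
print('plinth depth',P[232,233],'handle row')
for v in range(205,258,6): print(v,[round(float(x),3) for x in P[v,194:210,2]])
S=cloud(s)
for nm,C,F,(u,v,h) in (('top',P,d['frame'],(421,261,14)),('top urn',P,d['frame'],(417,227,14)),('side',S,s['frame'],(400,327,22)),('side urn',S,s['frame'],(424,302,20))):
    v0,u0=v-h,u-h; c=C[v0:v+h,u0:u+h]; f=F[v0:v+h,u0:u+h]
    hs=cv2.cvtColor(f,cv2.COLOR_BGR2HSV)
    k=(c[...,2]>0.035)&(c[...,2]<0.1)&(hs[...,1]<60)
    pts=c[k]; print(nm,len(pts),pts.min(0).round(3),pts.max(0).round(3),pts.mean(0).round(3))
    b=(c[...,2]>0.04)&(c[...,2]<0.058)&k
    if b.sum()>3: print('  band',c[b].min(0).round(3),c[b].max(0).round(3))
    t=pts[pts[:,2]>pts[:,2].max()-.006]; print('  crown',t.mean(0).round(3))
big=np.hstack([cv2.resize(d['frame'][180:280,185:285],(600,600),interpolation=2)]); cv2.imwrite('pics/c1.png',big)
E
```

```text
case rect ((552.2467651367188, 109.4931640625), (549.7512817382812, 259.1418762207031), 86.59913635253906) [[ 0.406598   -0.15721206]
 [ 0.6652835  -0.17258474]
 [ 0.6978955   0.37619838]
 [ 0.43921003  0.39157107]]
205 [(np.float64(0.678), np.float64(0.334), np.float64(0.205)), (np.float64(0.65), np.float64(0.337), np.float64(0.189)), (np.float64(0.556), np.float64(0.344), np.float64(0.152)), (np.float64(0.466), np.float64(0.354), np.float64(0.104)), (np.float64(0.44), np.float64(0.354), np.float64(0.102))]
233 [(np.float64(0.676), np.float64(0.247), np.float64(0.208)), (np.float64(0.649), np.float64(0.25), np.float64(0.186)), (np.float64(0.554), np.float64(0.255), np.float64(0.159)), (np.float64(0.465), np.float64(0.262), np.float64(0.115)), (np.float64(0.439), np.float64(0.262), np.float64(0.113))]
260 [(np.float64(0.676), np.float64(0.164), np.float64(0.205)), (np.float64(0.647), np.float64(0.166), np.float64(0.189)), (np.float64(0.553), np.float64(0.17), np.float64(0.156)), (np.float64(0.463), np.float64(0.174), np.float64(0.121)), (np.float64(0.438), np.float64(0.176), np.float
[... 1667 characters left out ...]
.119, 0.123, 0.126, 0.116, 0.126, 0.12, 0.124]
top 141 [ 0.437 -0.379  0.04 ] [ 0.477 -0.335  0.085] [ 0.456 -0.355  0.067]
  band [ 0.437 -0.379  0.04 ] [ 0.474 -0.337  0.058]
  crown [ 0.451 -0.351  0.082]
top urn 243 [ 0.54  -0.376  0.041] [ 0.595 -0.316  0.089] [ 0.566 -0.342  0.07 ]
  band [ 0.541 -0.376  0.041] [ 0.595 -0.316  0.058]
  crown [ 0.566 -0.344  0.084]
side 344 [ 0.329 -0.408  0.035] [ 0.544 -0.336  0.082] [ 0.452 -0.367  0.059]
  band [ 0.431 -0.384  0.04 ] [ 0.544 -0.336  0.058]
  crown [ 0.339 -0.4    0.079]
side urn 435 [ 0.452 -0.378  0.035] [ 0.69  -0.322  0.081] [ 0.551 -0.355  0.064]
  band [ 0.536 -0.378  0.041] [ 0.587 -0.322  0.058]
  crown [ 0.565 -0.349  0.077]
```

View pics/c1.png

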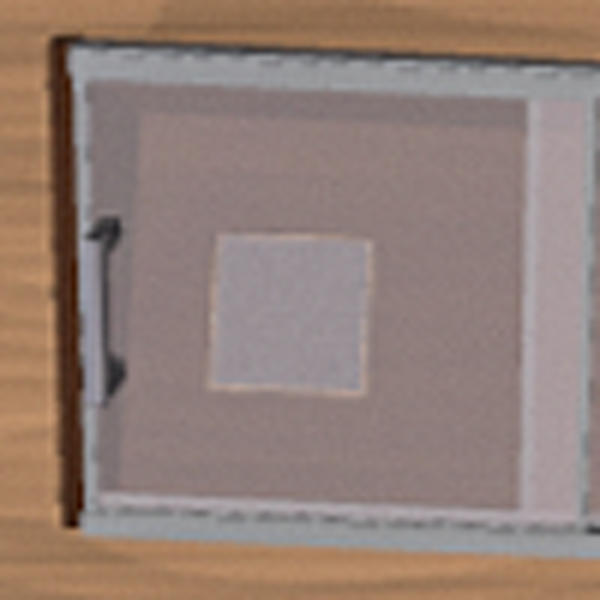

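The crop shows the plinth corners at (217,234), (373,239), (367,395) and (210,390), so its centre is near full-image pixel (233.3,232.1). The handle bar's centre is at about (200.5,232.7).

```bash
cat >> h.py <<'E'
YC=-3.3
def case(p,c=(0.5522,0.1095)):
    a=np.radians(YC); R=np.array([[np.cos(a),-np.sin(a)],[np.sin(a),np.cos(a)]]); return R.T@(np.array(p[:2])-c)
def go(t,yaw=None):
    s=arm.state(); p=s['position']; y=np.radians(s['eef_rot'][2] if yaw is None else yaw); w=np.array(t)-p
    print('pos',p.round(4),'rpy',s['eef_rot'].round(2),'tool mm',np.round(1000*np.array([np.cos(y)*w[0]+np.sin(y)*w[1],np.sin(y)*w[0]-np.cos(y)*w[1],-w[2]]),1),'F',s['contact_force'].round(1),'w',s['grip_width'],s['finger_force'])
E
python3 - <<'E'
from h import *
d={k:v for k,v in np.load('top0.npz').items()}; s={k:v for k,v in np.load('side0.npz').items()}
pl=onz(d,233.3,232.1,0.032); print('plinth',pl,case(pl))
P=cloud(d); c=P[214:250,192:212].reshape(-1,3)
pts=np.array([p for p in c if p[2]>0.138+0.404*(case(p)[0])+0.016+0.022 and p[2]<.3])
print('handle',len(pts),pts.mean(0),case(pts.mean(0)),pts.min(0),pts.max(0)); 
A=np.polyfit(pts[:,0],pts[:,1],1); print('yaw from bar',np.degrees(np.arctan(A[0])))
h=onz(d,200.5,232.7,0.197); print('ray',h,case(h))
# head by white blob centroid in band, 2 cams
for nm,D,(u,v,w) in (('top',d,(421,261,14)),('side',s,(400,327,24))):
    f=D['frame'][v-w:v+w,u-w:u+w]; hs=cv2.cvtColor(f,cv2.COLOR_BGR2HSV)
    m=((hs[...,1]<60)&(hs[...,2]>90)).astype(np.uint8); n,l,st,ce=cv2.connectedComponentsWithStats(m)
    i=1+st[1:,4].argmax(); x0,y0=st[i,0]+u-w,st[i,1]+v-w; print(nm,st[i],ce[i]+[u-w,v-w])
    print(onz(D,*(ce[i]+[u-w,v-w]),0.05 if nm=='top' else 0.04))
go([h[0],h[1],0.26],yaw=YC)
im=np.hstack([cv2.resize(d['frame'][210:310,370:470],(500,500),interpolation=2),cv2.resize(s['frame'][280:360,350:430][:, :48],(300,500),interpolation=2)]); cv2.imwrite('pics/c2.png',im)
E
```

```text
plinth [0.56185358 0.27215067 0.032     ] [0.00027474 0.16293666]
handle 139 [0.5512279  0.34966087 0.19413963] [-0.01479511  0.23970668] [0.50448514 0.34268155 0.16090315] [0.59655586 0.35746407 0.21773861]
yaw from bar -2.9741156095382335
ray [0.54728311 0.34906803 0.197     ] [-0.01869923  0.23888774]
top [  5   7  17  15 195] [419.47692308 260.69230769]
[ 0.45475225 -0.35270508  0.05      ]
side [ 14  11  21  30 472] [399.71398305 329.25635593]
[ 0.44657517 -0.36675492  0.04      ]
pos [0.2413 0.576  0.2303] rpy [ 1.7988e+02 -1.0000e-02 -2.2740e+01] tool mm [318.5 208.9 -29.7] F [-1.2  0.6 -0.3] w 0.08508389279398192 0.0
```

View pics/c2.png

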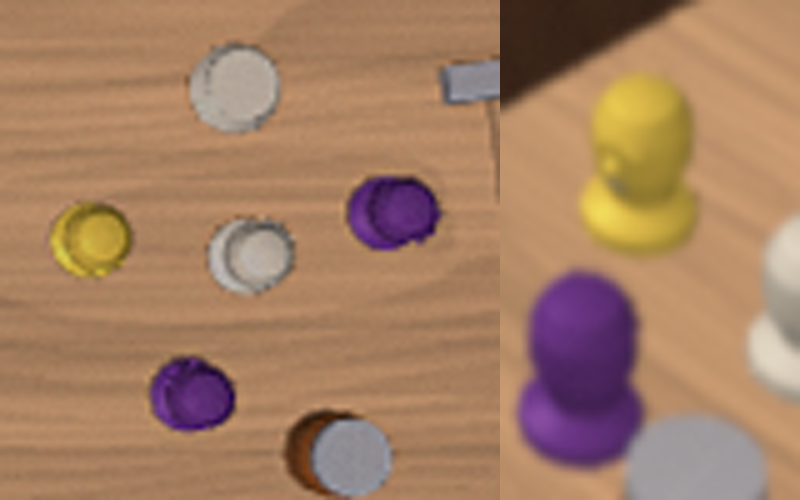

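Emit:
{"name": "arm_command", "arguments": {
  "deltas": [0,0,-25,0.115,0,0,-25,0.115,0,0,0,0.108],
  "hand": 0
}}

```text
time_s: 0.35
position: [0.2425, 0.5784, 0.2865]
eef_rot: [-179.5, 0.2, -42.4]
contact_force: [0.3, 1.1, 1.3]
grip_width: 0.0856
finger_force: 0.0
```

The crop shows the white head at about (262,255), with 95–110 mm of free space around it and no clear nose direction. A positive roll lowers yaw, so I'm turning back the other way.

Emit:
{"name": "arm_command", "arguments": {
  "deltas": [0,0,-5,-0.115,0,0,-5,-0.115,0,0,-5,-0.115,0,0,-5,-0.115,0,0,-5,-0.115,0,0,0,-0.108,0,0,0,0]
}}

```text
time_s: 0.93
position: [0.2414, 0.5763, 0.3061]
eef_rot: [180.0, 0.0, -2.9]
contact_force: [-0.0, -0.6, -0.0]
grip_width: 0.0856
finger_force: 0.0
```

```bash
python3 -c "
from h import *
go([.549,.3493,.29])"
```

```text
pos [0.2414 0.5763 0.3061] rpy [ 1.7998e+02  2.0000e-02 -2.8700e+00] tool mm [318.6 211.4  16.1] F [-0.  -0.6 -0. ] w 0.08559473260322782 0.0
```

Emit:
{"name": "arm_command", "arguments": {
  "deltas": [10,6,0,0,20,13,0,0,30,20,0,0,30,20,0,0,30,20,0,0,30,20,0,0,30,20,0,0,30,20,0,0,30,20,0,0,30,20,0,0,25,17,0,0,15,10,0,0,8.6,5.4,0,0,0,0,0,0,0,0,16,0,0,0,0,0]
}}

```text
time_s: 2.27
position: [0.547, 0.3487, 0.2874]
eef_rot: [179.9, 0.3, -3.0]
contact_force: [-0.8, -0.4, -1.1]
grip_width: 0.0854
finger_force: 0.0
```

```bash
python3 -c "
from h import *
go([.549,.3493,.175])
d=cam('side');cv2.imwrite('pics/s1.png',cv2.resize(d['frame'][150:290,200:400],(800,560),interpolation=2))"
```

```text
pos [0.547  0.3487 0.2874] rpy [179.85   0.27  -3.01] tool mm [  2.   -0.8 112.4] F [-0.8 -0.4 -1.1] w 0.08543897779829746 0.0
```

View pics/s1.png

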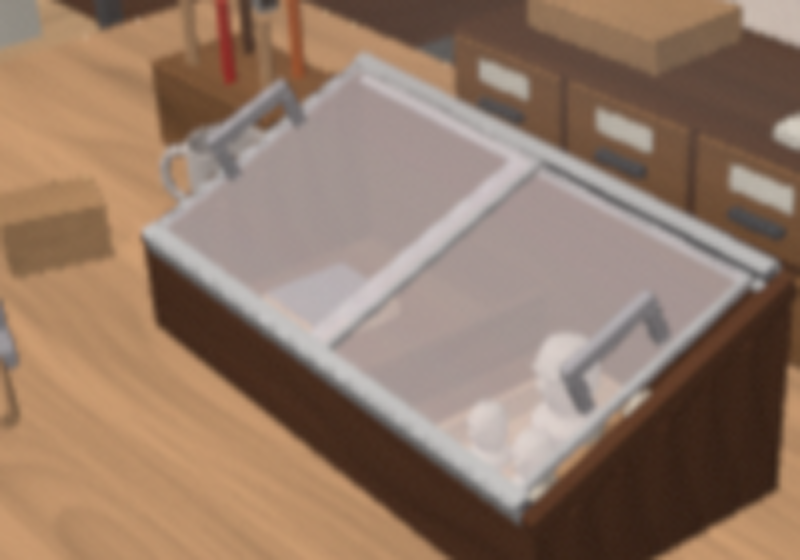

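The gripper is out of this crop, which shows both handles clear and the plinth visible through the left door. I'll descend and straddle the left handle.

Emit:
{"name": "arm_command", "arguments": {
  "deltas": [1,0,10,0,1,0,20,0,0,0,25,0,0,0,25,0,0,0,20,0,0,0,10,0,0,0,5,0,0,0,0,0]
}}

```text
time_s: 2.98
position: [0.5504, 0.349, 0.1747]
eef_rot: [179.9, 0.0, -2.9]
contact_force: [0.3, -0.1, -0.3]
grip_width: 0.0853
finger_force: 0.0
```

Emit:
{"name": "arm_command", "arguments": {
  "deltas": [0,0,0,0,0,0,0,0,0,0,0,0,0,0,0,0,0,0,0,0,0,0,0,0],
  "hand": 0.7
}}

```text
time_s: 3.48
position: [0.5509, 0.3488, 0.1757]
eef_rot: [-180.0, -0.0, -3.0]
contact_force: [0.4, 0.7, -0.1]
grip_width: 0.0259
finger_force: 0.0
```

Emit:
{"name": "arm_command", "arguments": {
  "deltas": [0,3,0,0,0,5,0,0,0,8,0,0,0,10,0,0,0,12,0,0,0,12,0,0,0,12,0,0,0,12,0,0,0,12,0,0,0,12,0,0,0,12,0,0,0,12,0,0,0,12,0,0,0,12,0,0,0,12,0,0,0,10,0,0,0,8,0,0,0,4,0,0,0,0,0,0,0,0,0,0]
}}

```text
time_s: 5.15
position: [0.5419, 0.1684, 0.1755]
eef_rot: [180.0, -0.0, -3.0]
contact_force: [-0.0, -0.1, 0.1]
grip_width: 0.0255
finger_force: 0.0
```

```bash
python3 -c "
from h import *
go([.549,.3493,.175])
d=cam('side');cv2.imwrite('pics/s2.png',cv2.resize(d['frame'][120:290,180:400],(770,595),interpolation=2))"
```

```text
pos [0.5419 0.1684 0.1755] rpy [ 1.7996e+02 -5.0000e-02 -2.9800e+00] tool mm [  -2.3 -181.     0.5] F [-0.  -0.1  0.1] w 0.02551994280026883 0.0
```

View pics/s2.png

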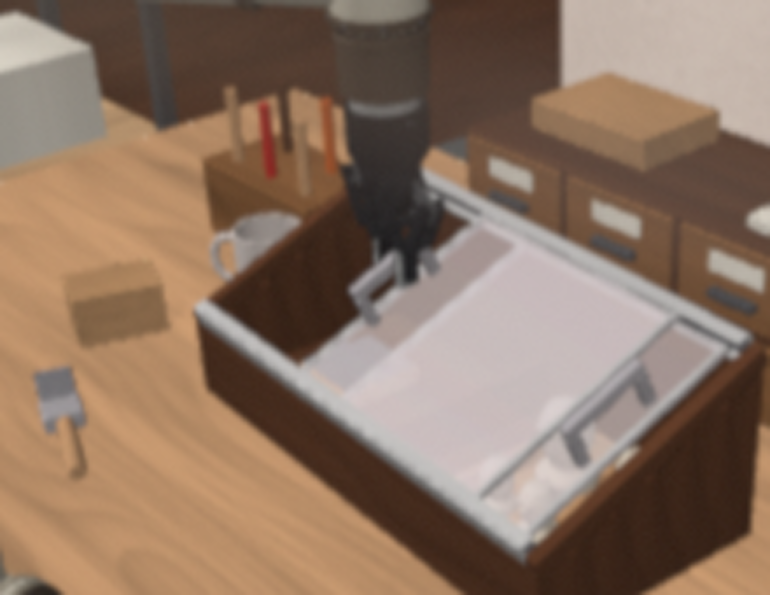

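The left door now lies across its neighbour, open about 0.178 by the TCP reading, and the right door hasn't moved. I'll release and rise, then turn towards yaw -90.

Emit:
{"name": "arm_command", "arguments": {
  "deltas": [0,0,0,0,0,0,0,0,0,0,0,0,0,0,-20,0,0,0,-30,0,0,0,-30,0,0,0,-30,0,0,0,-20,0.1,0,0,0,0.118,0,0,0,0.118,0,0,0,0.118,0,0,0,0.118,0,0,0,0.118,0,0,0,0.118,0,0,0,0.118,0,0,0,0.118,0,0,0,0.118,0,0,0,0.118,0,0,0,0.118,0,0,0,0.118],
  "hand": 0
}}

```text
time_s: 6.87
position: [0.5414, 0.1691, 0.3053]
eef_rot: [-180.0, -0.0, -90.1]
contact_force: [-0.2, -0.3, -1.1]
grip_width: 0.0858
finger_force: 0.0
```

```bash
python3 - <<'E'
from h import *
go([.4547,-.3575,.30],yaw=-89)
d=cam('top'); s=cam('side')
P=cloud(d)
print('handle',[ (pt.mean(0),case(pt.mean(0))) for pt in [np.array([p for p in P[205:260,205:290].reshape(-1,3) if p[2]>0.138+0.404*case(p)[0]+.036 and p[2]<.24])] if len(pt)])
E
```

```text
pos [0.5414 0.1691 0.3053] rpy [-1.800e+02 -1.000e-02 -9.014e+01] tool mm [525.   95.9   5.3] F [-0.2 -0.3 -1.1] w 0.08578296721188755 0.0
handle [(array([0.51076213, 0.17159951, 0.18348238]), array([-0.04494386,  0.05961121]))]
```

```bash
python3 - <<'E'
from h import *
d={k:v for k,v in np.load('top0.npz').items()}; s={k:v for k,v in np.load('side0.npz').items()}
print(onz(d,422,260.6,.068),onz(d,418.8,260.6,.01))
# side: axis columns of white blob -> top row and bottom row
f=s['frame']; hs=cv2.cvtColor(f,cv2.COLOR_BGR2HSV); m=(hs[...,1]<60)&(hs[...,2]>90)
for v in range(312,346,3):
    c=np.where(m[v,384:416])[0]+384
    if len(c): print(v,c.min(),c.max(),end='; ')
o=onz(s,400,320,.049); print('\nside head',o)
go([.4547,-.3575,.30])
E
```

```text
[ 0.45446383 -0.35724599  0.068     ] [ 0.45613847 -0.35888322  0.01      ]
312 415 415; 315 396 404; 318 393 407; 321 393 408; 324 392 410; 327 393 408; 330 392 407; 333 390 407; 336 390 408; 339 391 408; 342 394 406; 
side head [ 0.4652861  -0.35146932  0.049     ]
pos [0.5414 0.1691 0.3053] rpy [180.   -0.  -89.8] tool mm [526.3  88.6   5.3] F [ 0.1 -0.7 -0.2] w 0.08490454954688009 0.0
```

Emit:
{"name": "arm_command", "arguments": {
  "deltas": [10,2,0,0,20,4,0,0,30,6,0,0,38,7,0,0,38,7,0,0,38,7,0,0,38,7,0,0,38,7,0,0,38,7,0,0,38,7,0,0,38,7,0,0,38,7,0,0,38,7,0,0,38,3,0,0,30,0,0,0,15,0,0,0,4,0,0,0,0,0,0,0]
}}

```text
time_s: 8.47
position: [0.4572, -0.3594, 0.3048]
eef_rot: [179.9, 0.0, -89.9]
contact_force: [0.5, -0.5, 0.0]
grip_width: 0.0851
finger_force: 0.0
```

```bash
python3 -c "
from h import *
d=cam('side');cv2.imwrite('pics/s3.png',cv2.resize(d['frame'][270:360,350:460],(770,595),interpolation=2))
go([.455,-.358,.12])"
```

```text
pos [ 0.4575 -0.3584  0.305 ] rpy [ 1.7997e+02  3.0000e-02 -8.9810e+01] tool mm [ -0.4   2.5 185. ] F [-0.2  0.8 -1.5] w 0.08540224973174411 0.0
```

View pics/s3.png

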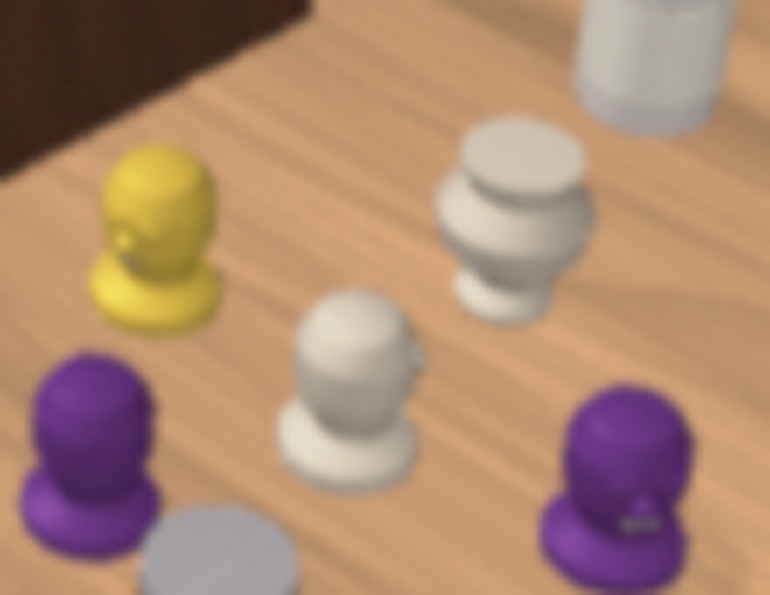

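The nose points image right, at (420,360) in the crop, which is about -42° in the world. I'll grip across it at yaw -42.

Emit:
{"name": "arm_command", "arguments": {
  "deltas": [0,2.5,0,-0.12,0,0,0,-0.12,0,0,0,-0.12,0,0,0,-0.12,0,0,0,-0.12,0,0,0,-0.12,0,0,0,-0.12,0,0,20,0,0,0,35,0,0,0,35,0,0,0,30,0,0,0,10,0,0,0,0,0]
}}

```text
time_s: 9.6
position: [0.4542, -0.3566, 0.173]
eef_rot: [179.9, 0.3, -41.6]
contact_force: [-0.1, 0.8, -0.4]
grip_width: 0.0851
finger_force: 0.0
```

```bash
python3 - <<'E'
from h import *
go([.455,-.358,.031])
E
```

```text
pos [ 0.4542 -0.3566  0.173 ] rpy [179.91   0.33 -41.58] tool mm [  1.6   0.6 142. ] F [-0.1  0.8 -0.4] w 0.08509172543917062 0.0
```

Emit:
{"name": "arm_command", "arguments": {
  "deltas": [1.5,0.5,15,0,0,0,25,0,0,0,25,0,0,0,25,0,0,0,20,0,0,0,15,0,0,0,10,0,0,0,7,0,0,0,0,0,0,0,0,0]
}}

```text
time_s: 10.43
position: [0.4573, -0.36, 0.0345]
eef_rot: [-180.0, -0.1, -41.6]
contact_force: [0.5, -0.5, 0.5]
grip_width: 0.085
finger_force: 0.0
```

Emit:
{"name": "arm_command", "arguments": {
  "deltas": [0,0,0,0,0,0,0,0,0,0,0,0,0,0,0,0],
  "hand": 0.3
}}

```text
time_s: 10.77
position: [0.4565, -0.3598, 0.0339]
eef_rot: [-180.0, -0.1, -41.7]
contact_force: [-0.2, 0.4, 0.5]
grip_width: 0.0603
finger_force: 0.0
```

Emit:
{"name": "arm_command", "arguments": {
  "deltas": [0,0,0,0,0,0,0,0,0,0,0,0,0,0,0,0,0,0,0,0,0,0,0,0],
  "hand": 1
}}

```text
time_s: 11.27
position: [0.4568, -0.3599, 0.034]
eef_rot: [-180.0, -0.1, -41.7]
contact_force: [-0.1, 0.3, 5.3]
grip_width: 0.0419
finger_force: 61.4
```

The contact may sit on the rounded top, so I'll regrip about 8 mm lower.

Emit:
{"name": "arm_command", "arguments": {
  "deltas": [0,0,0,0,0,0,0,0,0,0,0,0,0,0,0,0,0,0,4,0,0,0,4,0,0,0,0,0],
  "hand": 0.25
}}

```text
time_s: 11.85
position: [0.4555, -0.3593, 0.0241]
eef_rot: [180.0, 0.1, -41.7]
contact_force: [-0.2, -0.1, -0.2]
grip_width: 0.0641
finger_force: 0.0
```

Emit:
{"name": "arm_command", "arguments": {
  "deltas": [0,0,0,0,0,0,0,0,0,0,0,0,0,0,0,0,0,0,0,0,0,0,0,0],
  "hand": 1
}}

```text
time_s: 12.35
position: [0.4565, -0.3597, 0.0254]
eef_rot: [-180.0, -0.0, -41.7]
contact_force: [0.8, 0.3, 0.3]
grip_width: 0.0425
finger_force: 61.0
```

Emit:
{"name": "arm_command", "arguments": {
  "deltas": [0,0,-5,0,0,0,-10,0,0,0,-20,0,0,0,-25,0,0,0,-30,0,0,0,-30,0,0,0,-30,0,0,0,-30,0,0,0,-30,0,0,0,-30,0,0,0,-25,0,0,0,-15,0,0,0,-5,0,0,0,0,0]
}}

```text
time_s: 13.52
position: [0.4563, -0.3597, 0.3121]
eef_rot: [-179.9, -0.2, -41.7]
contact_force: [0.7, -0.2, -1.4]
grip_width: 0.0418
finger_force: 61.0
```

Emit:
{"name": "arm_command", "arguments": {
  "deltas": [0,0,0,0.05,0,0,0,0.09,0,0,0,0.09,0,0,0,0.09,0,0,0,0.09,0,0,0,0.09,0,0,0,0.09,0,0,0,0.09,0,0,0,0.09,0,0,0,0.08,0,0,0,0.05,0,0,0,0]
}}

```text
time_s: 14.52
position: [0.4555, -0.3591, 0.3082]
eef_rot: [179.8, 0.1, -93.3]
contact_force: [-0.8, -1.3, -1.4]
grip_width: 0.0421
finger_force: 61.0
```

```bash
python3 - <<'E'
from h import *
go([.5618,.2722,.31])
d=cam('top');P=cloud(d)
# plinth remeasure: felt through opening
f=d['frame'][205:260,210:262]; q=P[205:260,210:262]
k=(q[...,2]>.022)&(q[...,2]<.045); v,u=np.where(k); print('plinth pts',k.sum()); 
r=cv2.minAreaRect((q[k][:,:2]*1000).astype(np.float32)); print(r)
E
```

```text
pos [ 0.4555 -0.3591  0.3082] rpy [ 1.7979e+02  1.2000e-01 -9.3320e+01] tool mm [-636.4  -69.6   -1.8] F [-0.8 -1.3 -1.4] w 0.04209857648718646 60.962054079864174
plinth pts 705
((565.1537475585938, 287.2252197265625), (116.9345932006836, 174.59239196777344), 89.12957763671875)
```

```bash
python3 - <<'E'
from h import *
d=cam('top')
f=d['frame'][200:265,205:262]; hs=cv2.cvtColor(f,cv2.COLOR_BGR2HSV); print(hs[32,10:50:4].tolist())
m=((hs[...,1]<45)&(hs[...,2]>90)).astype(np.uint8); m=cv2.morphologyEx(m,cv2.MORPH_OPEN,np.ones((5,5)))
n,l,st,ce=cv2.connectedComponentsWithStats(m); i=l[32,28]; print(st,ce[i]+[205,200])
v,u=np.where(l==i); W=np.array([onz(d,a+205,b+200,.032)[:2] for a,b in zip(u,v)]); r=cv2.minAreaRect((W*1000).astype(np.float32)); print(r,W.mean(0),case(W.mean(0)))
E
```

```text
[[10, 142, 70], [9, 178, 56], [144, 12, 103], [143, 9, 110], [137, 17, 105], [130, 14, 107], [144, 13, 102], [126, 12, 108], [12, 154, 73], [9, 150, 73]]
[[   0    0   57   65 2634]
 [  49    0    8   19  152]
 [  16   20   25   25  585]
 [  49   22    8   43  313]
 [   0   62    7    3   21]] [233.04273504 231.70769231]
((562.2762451171875, 273.20697021484375), (81.53473663330078, 81.72412872314453), 89.11791229248047) [0.56322518 0.27301637] [0.00159424 0.16387988]
```

Emit:
{"name": "arm_command", "arguments": {
  "deltas": [-5,-1,0,0,-12,-2,0,0,-22,-3,0,0,-32,-4,0,0,-36,-4,0,0,-36,-4,0,0,-36,-4,0,0,-36,-4,0,0,-36,-4,0,0,-36,-4,0,0,-36,-4,0,0,-36,-4,0,0,-36,-4,0,0,-36,-4,0,0,-36,-4,0,0,-36,-4,0,0,-36,-4,0,0,-32,-4,0,0,-22,-2,0,0,-12,-2,0,0]
}}

```text
time_s: 16.28
position: [0.5599, 0.2439, 0.3096]
eef_rot: [180.0, 0.0, -93.1]
contact_force: [-0.2, 0.0, -1.5]
grip_width: 0.0418
finger_force: 61.0
```

```bash
python3 - <<'E'
from h import *
go([.5625,.2727,.0585])
E
```

```text
pos [0.5599 0.2439 0.3096] rpy [ 1.7996e+02  1.0000e-02 -9.3060e+01] tool mm [-28.9  -1.1 251.1] F [-0.2  0.  -1.5] w 0.041831921110762345 60.976395135512576
```

Emit:
{"name": "arm_command", "arguments": {
  "deltas": [-12,-1,0,0,-10,0,0,0,-5,0,0,0,0,0,0,0,0,0,5,0,0,0,15,0,0,0,25,0,0,0,25,0,0,0,25,0,0,0,25,0,0,0,20,0,0,0,10,0,0,0,0,0,0,0,0,0]
}}

```text
time_s: 17.45
position: [0.5636, 0.2667, 0.1608]
eef_rot: [-180.0, -0.0, -93.3]
contact_force: [0.3, 0.3, -0.8]
grip_width: 0.0422
finger_force: 61.0
```

```bash
python3 - <<'E'
from h import *
go([.5625,.2727,.0585])
d=cam('side');cv2.imwrite('pics/s4.png',cv2.resize(d['frame'][120:290,180:400],(770,595),interpolation=2))
E
```

```text
pos [0.5636 0.2667 0.1608] rpy [-1.7996e+02 -2.0000e-02 -9.3290e+01] tool mm [ -5.9   1.5 102.3] F [ 0.3  0.3 -0.8] w 0.04218556610025576 61.03124855551869
```

View pics/s4.png

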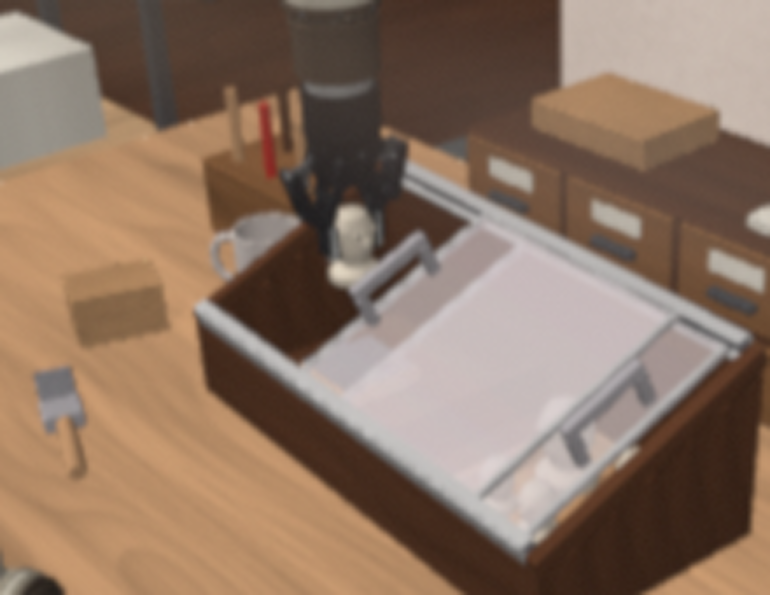

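The head is upright in the grip at crop (350,245), over the opening and clear of the door. I'll descend.

Emit:
{"name": "arm_command", "arguments": {
  "deltas": [-6,1.5,0,0,0,0,10,0,0,0,20,0,0,0,20,0,0,0,20,0,0,0,14,0,0,0,8,0,0,0,4,0,0,0,2,0,0,0,0,0,0,0,0,0]
}}

```text
time_s: 18.42
position: [0.5626, 0.2738, 0.0633]
eef_rot: [-179.9, 0.1, -93.2]
contact_force: [-0.3, -0.0, -1.2]
grip_width: 0.0422
finger_force: 61.0
```

```bash
python3 - <<'E'
from h import *
go([.5625,.2727,.0580])
E
```

```text
pos [0.5626 0.2738 0.0633] rpy [-1.7991e+02  7.0000e-02 -9.3250e+01] tool mm [1.1 0.1 5.3] F [-0.3 -0.  -1.2] w 0.042205503875229464 61.03612924693152
```

Emit:
{"name": "arm_command", "arguments": {
  "deltas": [0,0,2,0,0,0,1.5,0,0,0,1,0,0,0,0,0,0,0,0,0]
}}

```text
time_s: 18.83
position: [0.562, 0.2733, 0.0578]
eef_rot: [-180.0, -0.0, -93.3]
contact_force: [0.3, -0.2, -2.2]
grip_width: 0.0422
finger_force: 61.0
```

Emit:
{"name": "arm_command", "arguments": {
  "deltas": [0,0,1,0,0,0,0,0,0,0,0,0]
}}

```text
time_s: 19.08
position: [0.5622, 0.2734, 0.0574]
eef_rot: [-180.0, 0.0, -93.3]
contact_force: [-1.4, -0.3, 2.5]
grip_width: 0.0419
finger_force: 61.4
```

The vertical force shows contact with the plinth. Releasing.

Emit:
{"name": "arm_command", "arguments": {
  "deltas": [0,0,0,0,0,0,0,0,0,0,0,0,0,0,0,0,0,0,0,0,0,0,0,0,0,0,-4,0,0,0,-10,0,0,0,-15,0,0,0,-25,0,0,0,-30,0,0,0,-30,0,0,0,-30,0,0,0,-30,0,0,0,-30,0,0,0,-25,0,0,0,-15,0,0,0,0,0],
  "hand": 0.15
}}

```text
time_s: 20.58
position: [0.5635, 0.2739, 0.3069]
eef_rot: [-179.5, 0.3, -93.2]
contact_force: [0.9, 0.7, -0.3]
grip_width: 0.0728
finger_force: 0.0
```

Emit:
{"name": "arm_command", "arguments": {
  "deltas": [0,0,0,-0.1,0,0,0,-0.118,0,0,0,-0.118,0,0,0,-0.118,0,0,0,-0.118,0,0,0,-0.118,0,0,0,-0.118,0,0,0,-0.118,0,0,0,-0.118,0,0,0,-0.118,0,0,0,-0.118,0,0,0,-0.118,0,0,0,-0.118,0,0,0,-0.056,0,0,0,0],
  "hand": 0
}}

```text
time_s: 21.83
position: [0.5615, 0.2731, 0.3002]
eef_rot: [180.0, 0.1, -3.2]
contact_force: [0.9, 0.6, 0.3]
grip_width: 0.0855
finger_force: 0.0
```

```bash
python3 - <<'E'
from h import *
# pull: case (-.02, .065) -> world
a=np.radians(YC); R=np.array([[np.cos(a),-np.sin(a)],[np.sin(a),np.cos(a)]]); t=R@[-.018,.063]+[.5522,.1095]; print(t)
go([*t,.175])
d=cam('side');cv2.imwrite('pics/s5.png',cv2.resize(d['frame'][150:290,200:400],(800,560),interpolation=2))
E
```

```text
[0.53785638 0.17343169]
pos [0.5615 0.2731 0.3002] rpy [ 1.7996e+02  7.0000e-02 -3.1500e+00] tool mm [-18.2 100.8 125.2] F [0.9 0.6 0.3] w 0.08549863407132606 0.0
```

View pics/s5.png

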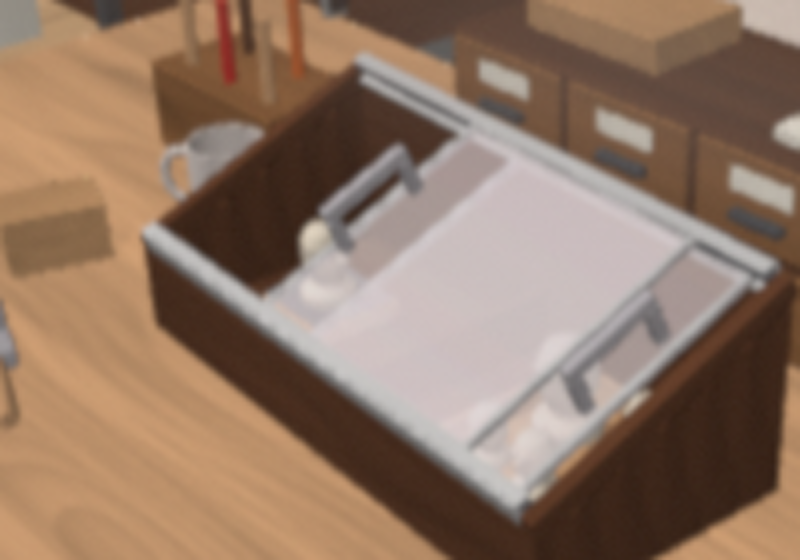

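The head stands upright on the plinth at crop (322,265). Next I'll take the handle again.

Emit:
{"name": "arm_command", "arguments": {
  "deltas": [-3,12,0,0,-5,25,0,0,-5,28,0,0,-4,25,0,0,-1,11,0,0,0,0,0,0,0,0,15,0,0,0,25,0,0,0,25,0,0,0,25,0,0,0,20,0,0,0,10,0,0,0,5,0,0,0,0,0]
}}

```text
time_s: 23.05
position: [0.5383, 0.1737, 0.1751]
eef_rot: [179.9, 0.1, -3.2]
contact_force: [0.0, 0.4, 0.3]
grip_width: 0.0857
finger_force: 0.0
```

Emit:
{"name": "arm_command", "arguments": {
  "deltas": [0,0,0,0,0,0,0,0,0,0,0,0,0,0,0,0,0,0,0,0,0,0,0,0],
  "hand": 0.7
}}

```text
time_s: 23.55
position: [0.5385, 0.1735, 0.1762]
eef_rot: [-180.0, -0.0, -3.2]
contact_force: [-0.8, 0.1, -0.1]
grip_width: 0.0259
finger_force: 0.0
```

Emit:
{"name": "arm_command", "arguments": {
  "deltas": [0,-3,0,0,0,-5,0,0,0,-8,0,0,0,-10,0,0,0,-12,0,0,0,-12,0,0,0,-12,0,0,0,-12,0,0,0,-12,0,0,0,-12,0,0,0,-12,0,0,0,-12,0,0,0,-12,0,0,0,-12,0,0,0,-12,0,0,0,-10,0,0,0,-5,0,0,0,-3,0,0,0,0,0,0,0,0,0,0]
}}

```text
time_s: 25.22
position: [0.5479, 0.3496, 0.1754]
eef_rot: [-180.0, 0.0, -3.2]
contact_force: [-0.2, -0.4, -0.9]
grip_width: 0.0256
finger_force: 0.0
```

Emit:
{"name": "arm_command", "arguments": {
  "deltas": [0,-2,0,0,0,-2,0,0,0,-2,0,0,0,-1,0,0,0,0,0,0,0,0,0,0]
}}

```text
time_s: 25.72
position: [0.5483, 0.3561, 0.1756]
eef_rot: [180.0, 0.0, -3.2]
contact_force: [-1.6, -2.9, 0.5]
grip_width: 0.0257
finger_force: 0.8
```

Emit:
{"name": "arm_command", "arguments": {
  "deltas": [0,-2,0,0,0,-1,0,0,0,0,0,0,0,0,0,0]
}}

```text
time_s: 26.05
position: [0.5485, 0.3588, 0.1756]
eef_rot: [179.9, 0.1, -3.2]
contact_force: [-2.7, -2.6, -0.4]
grip_width: 0.0254
finger_force: 1.6
```

Emit:
{"name": "arm_command", "arguments": {
  "deltas": [0,-1,0,0,0,-1,0,0,0,0,0,0,0,0,0,0]
}}

```text
time_s: 26.38
position: [0.5485, 0.3588, 0.1755]
eef_rot: [179.7, 0.1, -3.2]
contact_force: [-2.3, -7.9, 0.5]
grip_width: 0.0257
finger_force: 3.8
```

The position stays at y 0.3588 while the force rises, so the door is shut. I'll back off to centre, open and rise.

Emit:
{"name": "arm_command", "arguments": {
  "deltas": [0,3,0,0,0,4,0,0,0,1,0,0,0,0,0,0]
}}

```text
time_s: 26.72
position: [0.5489, 0.3538, 0.1764]
eef_rot: [-179.9, -0.1, -3.2]
contact_force: [0.0, 0.0, 0.8]
grip_width: 0.0256
finger_force: 0.0
```

Emit:
{"name": "arm_command", "arguments": {
  "deltas": [0,0,0,0,0,0,0,0,0,0,0,0,0,0,0,0,0,0,0,0,0,0,-10,0,0,0,-25,0,0,0,-30,0,0,0,-30,0,0,0,-30,0,0,0,-10,0,0,0,0,0,0,0,0,0],
  "hand": 0
}}

```text
time_s: 27.8
position: [0.5482, 0.3532, 0.3111]
eef_rot: [-179.9, -0.0, -3.2]
contact_force: [1.2, 0.0, -0.3]
grip_width: 0.0857
finger_force: 0.0
```

```bash
python3 - <<'E'
from h import *
go([.5,.3,.3])
d=cam('side');cv2.imwrite('pics/s6.png',cv2.resize(d['frame'][150:290,200:400],(800,560),interpolation=2))
E
```

```text
pos [0.5482 0.3532 0.3111] rpy [-1.7993e+02 -1.0000e-02 -3.2100e+00] tool mm [-45.2  55.9  11.1] F [ 1.2  0.  -0.3] w 0.08565561175652918 0.0
```

View pics/s6.png

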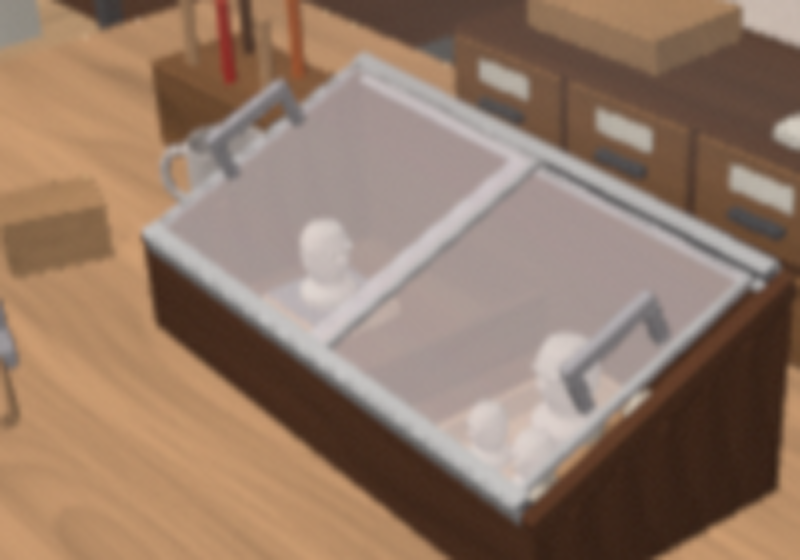

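The head stands upright on the plinth behind the closed door, at crop (325,265). The door held against 8 N, well above its 2 N of friction, so it is at its stop.

```bash
python3 -c "
from rig import arm
print(arm.sign_off())"
```

```text
the job is handed in; nothing more can be done
None
```

The head is upright on the plinth, the left door is pushed shut against its stop, and I handed the job in after about 28 s of robot time; sign-off returned no verdict.

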